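# Draw the bottom packing bar from the stack and set it in the vice

### The job

Draw the brass packing bar out from the bottom of the stack, through the gap in the front of the blue tray, without touching or toppling the two plates and the wooden case that stand on it. Lay the bar flat on the bed of the open vice and push it fully home along the face of the fixed jaw (the one away from the screw handle), about centred on it, ready for the next workpiece. Leave the stack standing in the tray and the other tools where they lie.

Things in the scene. Friction and masses are not known exactly. Their poses are not given: they have to be found in the camera images.
- tray: Blue steel stock tray on feet, fixed. Origin on the bench below the deck's middle; x to its back, y left, z up. Deck top 35 mm above the bench, x -57 to 63, y -55 to 55 mm. Rim 4 thick all round, top 55 above the bench; inside faces: back x 58, sides y +-51, front x -51 (outside -55). The front rim has an open gap of 54 mm, y -27 to 27.
- bar_mid (a point): Brass packing bar 160 long (x) x 36 wide (y) x 10 mm thick (z), 0.4 kg; the point is its centre. Bottom of the stack: it lies flat on the tray's deck, its -x end coming out through the gap and standing about 55 mm in front of the rim, over free space.
- plate_low_mid (a point): Lower aluminium plate 90 (x) x 84 (y) x 22 mm thick, on the brass bar; the point is its centre. Wider than the gap: when the bar is drawn it slides a few mm until the front rim stops it, tips back up to 13 degrees as the bar leaves, and settles on the deck 10 mm lower. Drawing the bar takes some 10 to 20 N.
- plate_up_mid (a point): Upper aluminium plate 90 (x) x 84 (y) x 12 mm thick, on the lower plate; the point is its centre.
- case_mid (a point): Wooden case 135 (x) x 70 (y) x 50 mm high, on the upper plate; the point is its centre, at first 104 mm above the bench. It overhangs the front rim by 24 to 32 mm, above part of the bar's free end: an upright hand over that end strikes it, one leaning some 40 degrees back from the stack goes clear. Draw the bar out past the overhang before raising it.
- vice: Cast-iron machine vice, fixed, jaws open. Origin on the bench below the middle of the fixed jaw's face. The face is the plane x = 0, the opening at negative x; y along the face, z up. Jaws 125 mm wide (y +-62), tops 96 above the bench. Bed: two flat ways, y -47 to -11 and 11 to 47 mm, tops 55 above the bench. Beside the ways it is free down to 18 above the bench. Screw end and cross bar reach x -302.
- vice_jaw (a joint): Movable jaw of the vice: opening between the jaw faces in m, 0.115 to 0.145 (its face is at x = -opening in the vice's frame). Stiff: it stays put.
- hex_key_mid (a point): Bystander: L-shaped dark hex key, 120 x 40 mm, 8 thick, lying beside the tray; the point is the middle of its long arm.
- chuck_key_mid (a point): Bystander: steel chuck key with a cross bar, 110 x 100 mm, 16 thick, lying behind, between tray and vice; the point is the middle of its shank.
- turning_tool_mid (a point): Bystander: square-shank lathe tool, 145 mm long, 20 thick, lying at the back; the point is the middle of its shank.
- drill_chuck_mid (a point): Bystander: drill chuck standing nose down, 56 mm across, 135 high, at the back; the point is half-way up.
- mallet_mid (a point): Bystander: copper-headed mallet, 230 mm long, 35 high, lying at one side; the point is on its handle.
- brush_grip (a point): Bystander: brush with a red handle, 190 mm long, 20 high, lying at one side; the point is on its handle.
Things that resemble listed ones, but are neither listed nor needed, are in the scene too. What is shaped like the part that bears plate_up_mid but black or purple is not meant. What is shaped like the part that bears plate_low_mid but orange is not meant.

How it is judged:
By the outcome, as a careful person would: the job done as asked, in the order asked, and still so for the second after the job is handed in, with the robot touching nothing.
It also fails if it takes over 64 s, if anything falls off the work surface, if the arm or the gripper's body presses on something with over 40 N, if the wrist force passes 120 N, or if a joint passes its speed limit or range.

### The arm

A 6-joint arm with a two-finger parallel gripper is mounted at the origin on the work surface. World frame = base frame: x ahead of the robot, y to its left, z up, the work surface at z = 0. Lengths are in m, angles in degrees, forces in N, time in s.
With the tool pointing down it reaches from about 0.3 to 0.75 m from the base axis. Payload 8.5 kg.
Tool frame: the origin (TCP) lies between the finger pads; the fingertips stand 22 mm ahead of it and the grasp point (between the pads) lies 3 mm ahead of it (env.nose_length is the distance from the TCP to the fingertips, in m); z points along the fingers, x is the direction in which the jaws open and shut, and the axes are right-handed (so a half turn about z gives the same grasp; the last joint's range is limited). The gripper opens to 85 mm and grips with 20 to 120 N. Pads are 22 mm wide; open, the fingers measure 114 mm over their backs; the gripper's body (76 mm by 85 mm) begins 54 mm behind the grasp point. The pads swing forward as they close: fully open they stand 13 mm farther back than shut.
Start: joints at [-12.336, 21.807, 74.336, -0, 83.858, -12.336], TCP at [0.55, 0, 0.232] pointing down, gripper open.
Joint ranges: [-178.18, 178.18], [-50.72, 133.34], [12.68, 142.11], [-81.47, 261.47], [9.98, 163.14], [-165.26, 165.26]. Speed limits (degrees/s): [136.94, 136.94, 180, 180, 180, 180].

### API

Orientations are given as a 3x3 rotation matrix whose columns are the frame's x, y, z axes.
In Python, from rig import env gives the robot as it stands.
- The arm moves only by the tool arm_command, never from a script. Its argument "steps" is a list of rows, each an object with "delta_pos": the shift along the world's x, y, z in mm, a list of three; "dr": the turn, a rotation vector about the world's x, y, z in degrees, a list of three. In form: [{"delta_pos": [dx, dy, dz], "dr": [wx, wy, wz]}, ...]. A call has 1 to 20 rows; each row shifts and turns the commanded pose from where the row before left it; what a row does not reach is not made up. A row lasts 1/10 s, in which the tool goes at most 50 mm and 8.59 degrees, less where a joint would pass 70% of its speed; a pose out of reach is approached as far as the arm can. A call with a gripper value outside its range is refused whole. "grip" is the opening, from 0 (shut) to 1 (fully open), set as the call begins (left out, the last holds). The fingers move at their own pace and stop on an object; "squeeze" is the grip in N (left out, the last holds). Time passes only in rows, so rows that do not move let the fingers close. It gives the time, the measured TCP pose, the force and the opening at its end, in the units of the state.
- env.observe(): the state, without advancing time (a new reading comes with each control period).
- env.get_image(name): name is "scene" or "side" or "wrist"; returns the picture (400x640x3 uint8, blue, green, red); there is no depth.
- env.get_calibration(name): a dict with "fx", "fy", "cx", "cy" (pixels), "view" (4x4, takes a point from world to camera coordinates). Camera axes: x right, y up, looking along -z (the intrinsics and any distortion apply to the point x, -y, -z); pixel columns grow to the right and rows downward; lengths in m; the calibration is good to about 2 mm. The wrist camera is an equidistant fisheye: a pixel r from the principal point sees the ray r / f radians off the axis. A picture is of the moment at which its call begins: read the wrist's pose just before it. get_calibration takes no time and is no camera call; for the wrist camera it gives the pose at the moment of the call.
- env.close_job(): hands the job in, once; it reports no verdict.
The state is a dict: "time_s": time; "q": joint angles; "qvel": joint speeds; "joint_efforts": joint torques, N m; "position": TCP position; "tool_rot": TCP orientation; "ft_force": force on the tool from outside, world axes, zero at the start; "wrist_torque": the same for the moment, N m; "grip_width": finger opening in m.
Only numpy, scipy, OpenCV 4.12 (cv2) and the standard library are available. Lean on these libraries where they do the work, as an engineer would, in place of code of your own. Each camera call takes 0.05 s, during which the arm holds its last target. There are 200 camera calls.

## Working session

There is one attempt and no reset: what is moved stays moved. The work goes in short steps, Python scripts to look and compute and a tool call to move; the robot and the scene stay as the last step left them, time stands still between calls to the robot, and variables do not carry over. Pictures are saved under pics/ and viewed, about 8 in all and at most 12, crops included, and the job is handed in when it is done.

Besides the shell and the picture viewer there is one more tool, called after "Call:" as a command line: name --argument value ..., lists and objects as JSON in quotes. arm_command: Moves the arm, as the interface text tells. Its arguments: {"type":"object","properties":{"steps":{"type":"array"},"grip":{"type":"number"},"squeeze":{"type":"number"}},"required":["steps"]}

```bash
mkdir -p pics; cat > h.py <<'E'
import numpy as np, cv2
from rig import env
def ray(name,px,C=None):
    C=C or env.get_calibration(name); V=np.array(C['view']); 
    u=(px[0]-C['cx'])/C['fx']; v=(px[1]-C['cy'])/C['fy']
    if name=='wrist':
        r=np.hypot(u,v); s=np.sinc(r/np.pi); d=np.array([u*s,-v*s,-np.cos(r)])
    else: d=np.array([u,-v,-1.])
    R=V[:3,:3]; o=-R.T@V[:3,3]; d=R.T@d
    return o,d/np.linalg.norm(d)
def onz(name,px,z,C=None):
    o,d=ray(name,px,C); return o+d*(z-o[2])/d[2]
def proj(name,P,C=None):
    C=C or env.get_calibration(name); V=np.array(C['view']); p=V[:3,:3]@np.array(P)+V[:3,3]
    x,y,z=p[0],-p[1],-p[2]
    if name=='wrist':
        r=np.hypot(x,y); t=np.arctan2(r,z); x,y,z=x/r*t,y/r*t,1
    return np.array([C['cx']+C['fx']*x/z,C['cy']+C['fy']*y/z])
E
python3 - <<'E'
from h import *
for n in ("scene","side"):
    cv2.imwrite(f"pics/{n}0.png",env.get_image(n)); C=env.get_calibration(n)
    V=np.array(C['view']); print(n,{k:v for k,v in C.items() if k!='view'}, -V[:3,:3].T@V[:3,3], -V[2,:3])
print(env.observe())
E
```

```text
scene {'fx': 442.5820378849424, 'fy': 442.5820378849424, 'cx': 313.3738700229334, 'cy': 192.47936760516816} [1.69984813 0.09371788 1.00726198] [-0.77539609 -0.06910481 -0.62768259]
side {'fx': 416.0039537917439, 'fy': 416.0039537917439, 'cx': 325.5480664013871, 'cy': 192.0324460370117} [0.38298291 1.13261487 0.76007712] [ 0.15378635 -0.86041585 -0.48583363]
{'time_s': 0.1, 'q': array([-1.23362326e+01,  2.18352347e+01,  7.43813545e+01, -5.88205975e-04,
        8.38593197e+01, -1.23372307e+01]), 'qvel': array([ 0.01272054, -0.06454146, -0.14291246,  0.02258836,  0.03332442,
       -0.00720683]), 'joint_efforts': array([ 3.76895419e-03, -4.49219084e+01, -2.31655884e+01, -2.33104493e-04,
        3.63802450e-03,  7.57992581e-06]), 'position': array([5.49715273e-01, 5.29163726e-05, 2.31285736e-01]), 'tool_rot': array([[ 9.99999159e-01,  1.83465080e-05, -1.29644969e-03],
       [ 1.87005604e-05, -9.99999963e-01,  2.73082212e-04],
       [-1.29644463e-03, -2.73106227e-04, -9.99999122e-01]]), 'ft_force': array([0.28153155, 0.65716953, 0.14918567]), 'wrist_torque': array([0.03829212, 0.00890214, 0.0021899 ]), 'grip_width': 0.08558758156098334}
```

View pics/scene0.png

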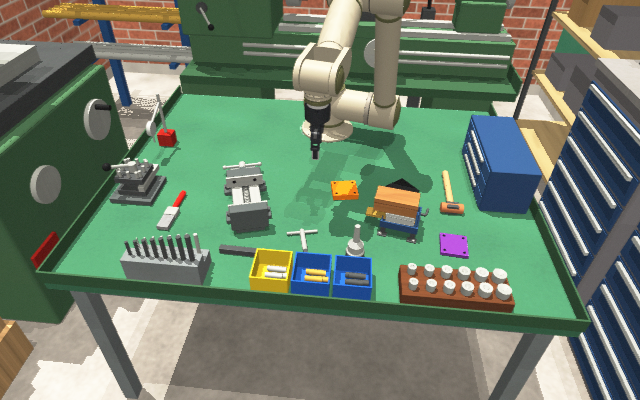

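View pics/side0.png

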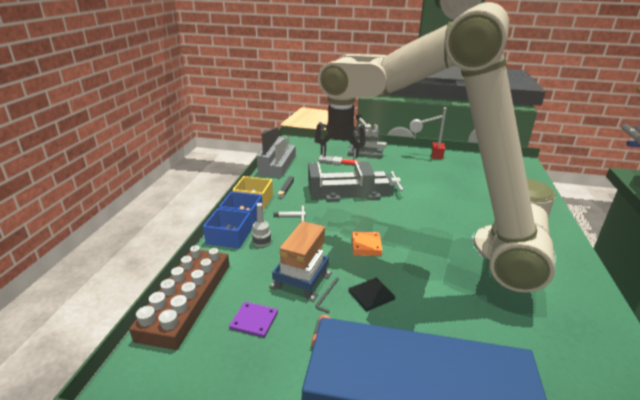

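The scene view shows the stack in the blue tray around (398,208), with the bar's free end pointing left at (372,212) towards the vice. The vice is at (247,195) with its screw handle at the top (towards the robot) and its fixed jaw nearest the camera. The orange plate (345,190), the purple plate (454,244) and the black plate (402,185) are lookalikes. Next I enlarge the crop to confirm.

```bash
python3 - <<'E'
from h import *
im=cv2.imread("pics/scene0.png")
a=cv2.resize(im[170:260,350:440],(540,540),interpolation=cv2.INTER_CUBIC)
b=cv2.resize(im[155:240,215:280],(None or 413,540),interpolation=cv2.INTER_CUBIC)
c=np.hstack([a,b]); c=cv2.resize(c,(800,int(540*800/c.shape[1]))); print(c.shape, 800/953)
cv2.imwrite("pics/crop1.png",c)
for p in [(372,212),(398,235),(247,225),(242,165)]: print(p,onz('scene',p,0.05))
E
```

```text
(453, 800, 3) 0.8394543546694648
(372, 212) [0.59636333 0.18927361 0.05      ]
(398, 235) [0.69521425 0.26898527 0.05      ]
(247, 225) [ 0.70391225 -0.20306094  0.05      ]
(242, 165) [ 0.38614993 -0.2916126   0.05      ]
```

View pics/crop1.png

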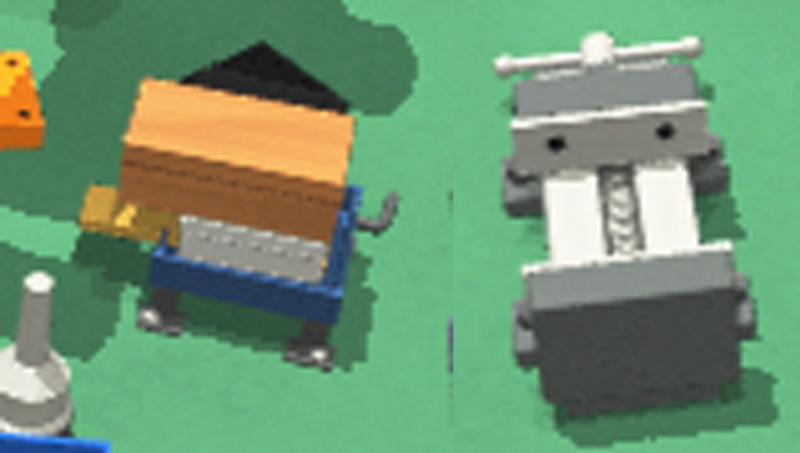

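The crop confirms it. The brass bar's free end is at crop (85,205), about scene (367,210). It lies under the grey plates and the wooden case in the blue tray. The loose orange, black and purple plates are not part of the stack. The vice's fixed jaw is the large one near the camera. I'll move the hand to a leaning-back pose and look with the wrist camera.

Call:
arm_command --steps '[{"delta_pos": [8,10,2],"dr": [8,0,0]},{"delta_pos": [8,10,2],"dr": [8,0,0]},{"delta_pos": [8,10,2],"dr": [8,0,0]},{"delta_pos": [8,10,2],"dr": [8,0,0]},{"delta_pos": [8,10,2],"dr": [8,0,0]},{"delta_pos": [0,0,0],"dr": [0,0,0]},{"delta_pos": [0,0,0],"dr": [0,0,0]}]'

```text
time_s: 0.8
position: [0.5898, 0.0496, 0.2413]
tool_rot: [[1.0, -0.001, -0.001], [-0.0, -0.768, 0.64], [-0.001, -0.64, -0.768]]
ft_force: [0.3, 0.0, 0.5]
grip_width: 0.0854
```

```bash
python3 - <<'E'
from h import *
import pickle
C=env.get_calibration('wrist');im=env.get_image('wrist');cv2.imwrite("pics/w1.png",im);pickle.dump(C,open('w1.pkl','wb'))
V=np.array(C['view']);print(C['fx'],-V[:3,:3].T@V[:3,3],-V[2,:3])
s=env.observe();print(s['q'],s['position'],s['tool_rot'])
E
```

```text
309.70691628693146 [0.58965847 0.01540827 0.39715924] [-4.14052129e-04  3.89765692e-01 -9.20913967e-01]
[-22.26535786  29.03237675  70.62207575  36.58970976  96.3423284
 -23.40271806] [0.58975995 0.05002711 0.24191587] [[ 9.99999864e-01  4.93987325e-04 -1.65689837e-04]
 [ 4.85552019e-04 -7.68181843e-01  6.40231536e-01]
 [ 1.88986340e-04 -6.40231530e-01 -7.68181979e-01]]
```

View pics/w1.png

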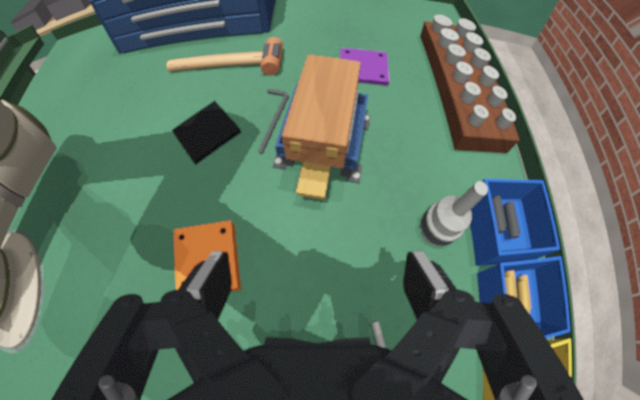

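The wrist view shows the bar's free end at about (312,182), below the case front at (320,150). The drill chuck at (450,215) is well aside. I'll measure the bar's end and axis, and the vice jaw from the scene view.

```bash
python3 - <<'E'
from h import *
import pickle
C=pickle.load(open('w1.pkl','rb'));im=cv2.imread('pics/w1.png')
c=cv2.resize(im[120:210,270:370],(800,720),interpolation=cv2.INTER_CUBIC)[:600+0]
d=cv2.resize(cv2.imread('pics/scene0.png')[155:240,215:280],(459,600),interpolation=cv2.INTER_CUBIC)
cv2.imwrite('pics/c2.png',cv2.resize(im[155:210,280:350],(764,600),interpolation=cv2.INTER_CUBIC))
h=cv2.cvtColor(im,cv2.COLOR_BGR2HSV)
m=np.zeros(im.shape[:2],np.uint8);m[163:205,290:335]=1
m&=cv2.inRange(h,(15,90,60),(32,255,255))//255
for y in range(160,204,3):
    xs=np.where(m[y])[0]
    if len(xs):
        a,b=onz('wrist',(xs[0]-.5,y),.045,C),onz('wrist',(xs[-1]+.5,y),.045,C)
        print(y,xs[0],xs[-1],h[y,(xs[0]+xs[-1])//2],a[:2].round(4),b[:2].round(4))
print(im[183:203,312].tolist())
# vice: jaw top inner edge z=.096
S=[(228.5,206),(267.3,201.5),(229,213),(269,209.5)]
for p in S: print(onz('scene',p,.096))
E
```

```text
163 303 319 [ 17 136 126] [0.5704 0.2169] [0.5926 0.2168]
166 302 334 [ 20 136 129] [0.5692 0.2124] [0.6122 0.2124]
169 301 329 [ 20 136 129] [0.568  0.2079] [0.6056 0.2079]
172 301 329 [ 21 128 195] [0.5681 0.2035] [0.6055 0.2035]
175 300 329 [ 21 128 196] [0.5669 0.1991] [0.6054 0.1991]
178 299 328 [ 21 127 198] [0.5658 0.1948] [0.604  0.1948]
181 298 328 [ 21 122 226] [0.5646 0.1905] [0.604  0.1905]
184 298 327 [ 21 120 228] [0.5647 0.1863] [0.6026 0.1863]
187 297 327 [ 21 120 228] [0.5636 0.1821] [0.6026 0.1821]
190 296 326 [ 21 118 229] [0.5624 0.1779] [0.6013 0.1779]
193 297 325 [ 21 121 222] [0.5638 0.1738] [0.6    0.1738]
196 304 325 [ 20 137 151] [0.5726 0.1697] [0.5999 0.1697]
[[119, 197, 227], [121, 197, 228], [124, 199, 229], [121, 196, 228], [121, 197, 228], [121, 197, 228], [120, 196, 228], [124, 199, 229], [122, 198, 229], [122, 197, 229], [119, 193, 224], [103, 173, 204], [80, 139, 169], [67, 114, 135], [64, 98, 109], [65, 89, 76], [70, 92, 58], [85, 109, 67], [99, 124, 78], [106, 134, 84]]
[ 0.67264969 -0.26529703  0.096     ]
[ 0.63687515 -0.14816628  0.096     ]
[ 0.70493791 -0.25555775  0.096     ]
[ 0.67454518 -0.13591306  0.096     ]
```

View pics/c2.png

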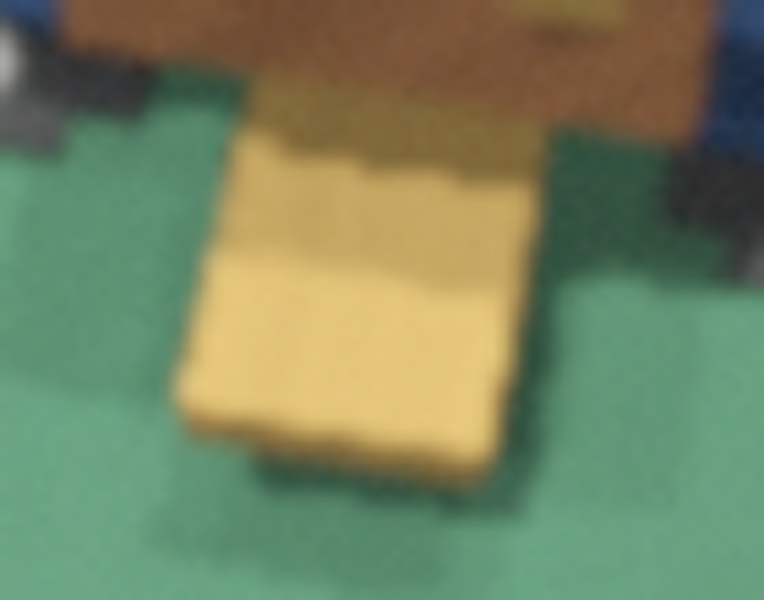

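The bar's end-edge midpoint is at (0.5815, 0.1725), and its axis is about (0.172, 0.985). The measured width is 37 mm against 36 given, so it fits. I'll move to a standoff.

Call:
arm_command --steps '[{"delta_pos": [-2,14,-24],"dr": [0,0,-2]},{"delta_pos": [-2,14,-24],"dr": [0,0,-2]},{"delta_pos": [-2,15,-24],"dr": [0,0,-2]},{"delta_pos": [-3,15,-24],"dr": [0,0,-2]},{"delta_pos": [-3,15,-24],"dr": [0,0,-2]},{"delta_pos": [-3,15,-24],"dr": [0,0,0]},{"delta_pos": [0,0,0],"dr": [0,0,0]},{"delta_pos": [0,0,0],"dr": [0,0,0]}]'

```text
time_s: 1.65
position: [0.5753, 0.1381, 0.099]
tool_rot: [[0.985, -0.131, 0.112], [-0.172, -0.756, 0.632], [0.002, -0.642, -0.767]]
ft_force: [-0.1, -0.6, 0.5]
grip_width: 0.0854
```

```bash
python3 - <<'E'
from h import *
import pickle
C=env.get_calibration('wrist');im=env.get_image('wrist');cv2.imwrite("pics/w2.png",im);pickle.dump(C,open('w2.pkl','wb'))
s=env.observe();print(s['position'],s['tool_rot'])
u=np.array([.172,.985]);p=np.array([.5815,.1725])
for q in [p,p+u*.01]+[p+np.array([.985,-.172])*k for k in(.018,-.018)]: print(proj('wrist',[*q,.045],C).round(1))
E
```

```text
[0.57578607 0.13765168 0.0993616 ] [[ 0.98493936 -0.13054992  0.113363  ]
 [-0.17287157 -0.7554783   0.63195566]
 [ 0.00314152 -0.64203524 -0.76666869]]
[317.5 225.6]
[317.5 212.5]
[342.7 225.6]
[292.3 225.5]
```

View pics/w2.png

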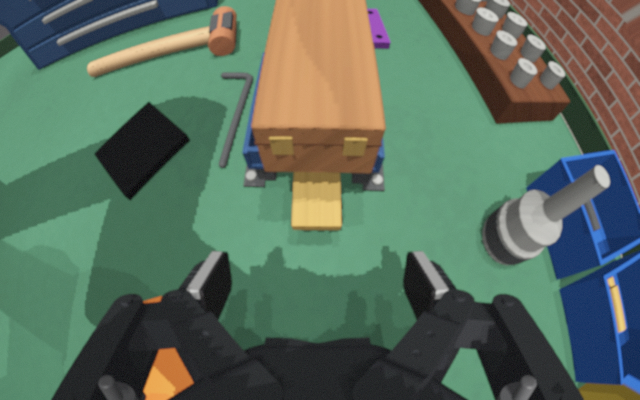

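The bar end is at rows 172–228, cols 292–342, within about 3 px of prediction, and its sides are vertical in the view. I'll advance and grip.

Call:
arm_command --steps '[{"delta_pos": [2,11,-14],"dr": [0,0,0]},{"delta_pos": [2,11,-14],"dr": [0,0,0]},{"delta_pos": [2,11,-14],"dr": [0,0,0]},{"delta_pos": [2,11,-14],"dr": [0,0,0]},{"delta_pos": [0,0,0],"dr": [0,0,0]},{"delta_pos": [0,0,0],"dr": [0,0,0]},{"delta_pos": [0,0,0],"dr": [0,0,0]}]'

```text
time_s: 2.4
position: [0.5838, 0.1811, 0.0431]
tool_rot: [[0.985, -0.132, 0.114], [-0.174, -0.755, 0.633], [0.002, -0.643, -0.766]]
ft_force: [-0.9, -0.1, -0.1]
grip_width: 0.0854
```

Call:
arm_command --steps '[{"delta_pos": [0,0,0],"dr": [0,0,0]},{"delta_pos": [0,0,0],"dr": [0,0,0]},{"delta_pos": [0,0,0],"dr": [0,0,0]},{"delta_pos": [0,0,0],"dr": [0,0,0]},{"delta_pos": [0,0,0],"dr": [0,0,0]},{"delta_pos": [0,0,0],"dr": [0,0,0]},{"delta_pos": [0,0,0],"dr": [0,0,0]},{"delta_pos": [0,0,0],"dr": [0,0,0]},{"delta_pos": [0,0,0],"dr": [0,0,0]},{"delta_pos": [0,0,0],"dr": [0,0,0]}]' --grip 0.2 --squeeze 100

```text
time_s: 3.4
position: [0.5831, 0.1816, 0.0425]
tool_rot: [[0.985, -0.133, 0.112], [-0.174, -0.754, 0.633], [0.001, -0.643, -0.766]]
ft_force: [-3.1, -5.4, 7.3]
grip_width: 0.0308
```

The grip width reads 31 mm, though the bar is 36 wide, so I'll check before drawing.

```bash
python3 - <<'E'
from h import *
im=env.get_image('wrist');cv2.imwrite("pics/w3.png",cv2.resize(im[100:350,160:480],(768,600)))
s=env.observe();print(s['grip_width'],s['ft_force'],s['wrist_torque'])
E
```

```text
0.03061047555275806 [-2.87210442 -6.05149015  7.05739282] [-0.22221163  0.35311868  0.30434529]
```

View pics/w3.png

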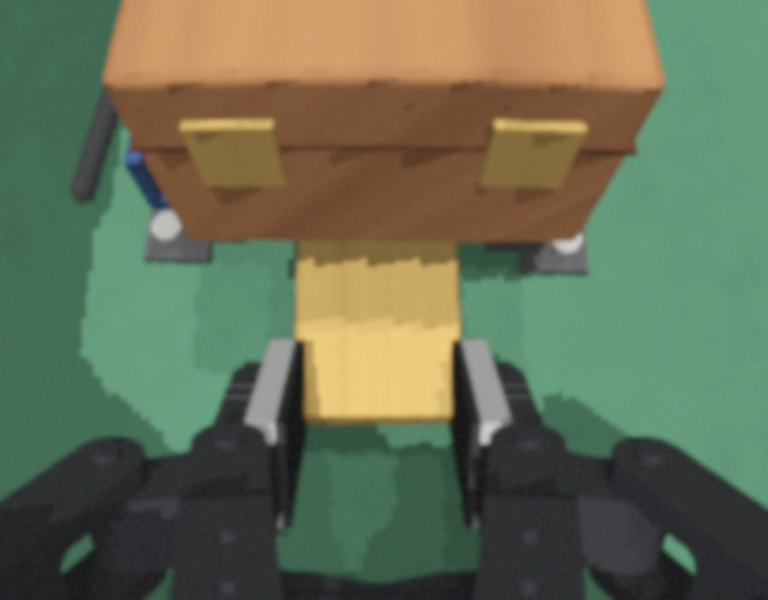

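The pads straddle the bar evenly, gripping about 12 mm in at crop (380,380), and the case stands clear. I'll draw it slowly.

Call:
arm_command --steps '[{"delta_pos": [-0.2,-1,0],"dr": [0,0,0]},{"delta_pos": [-0.3,-2,0],"dr": [0,0,0]},{"delta_pos": [-0.5,-3,0],"dr": [0,0,0]},{"delta_pos": [-0.5,-3,0],"dr": [0,0,0]},{"delta_pos": [-0.5,-3,0],"dr": [0,0,0]},{"delta_pos": [-0.5,-3,0],"dr": [0,0,0]},{"delta_pos": [-0.5,-3,0],"dr": [0,0,0]},{"delta_pos": [-0.5,-3,0],"dr": [0,0,0]},{"delta_pos": [-0.5,-3,0],"dr": [0,0,0]},{"delta_pos": [-0.5,-3,0],"dr": [0,0,0]}]' --squeeze 120

```text
time_s: 4.45
position: [0.5783, 0.1568, 0.0427]
tool_rot: [[0.985, -0.132, 0.111], [-0.173, -0.752, 0.636], [-0.001, -0.646, -0.764]]
ft_force: [2.6, 12.0, 3.1]
grip_width: 0.0294
```

Call:
arm_command --steps '[{"delta_pos": [-0.5,-3,0],"dr": [0,0,0]},{"delta_pos": [-0.5,-3,0],"dr": [0,0,0]},{"delta_pos": [-0.5,-3,0],"dr": [0,0,0]},{"delta_pos": [-0.5,-3,0],"dr": [0,0,0]},{"delta_pos": [-0.5,-3,0],"dr": [0,0,0]},{"delta_pos": [-0.5,-3,0],"dr": [0,0,0]},{"delta_pos": [-0.5,-3,0],"dr": [0,0,0]},{"delta_pos": [-0.5,-3,0],"dr": [0,0,0]},{"delta_pos": [-0.5,-3,0],"dr": [0,0,0]},{"delta_pos": [-0.5,-3,0],"dr": [0,0,0]},{"delta_pos": [-0.5,-3,0],"dr": [0,0,0]},{"delta_pos": [-0.5,-3,0],"dr": [0,0,0]},{"delta_pos": [-0.5,-3,0],"dr": [0,0,0]},{"delta_pos": [-0.5,-3,0],"dr": [0,0,0]},{"delta_pos": [-0.5,-3,0],"dr": [0,0,0]},{"delta_pos": [-0.5,-3,0],"dr": [0,0,0]},{"delta_pos": [-0.5,-3,0],"dr": [0,0,0]},{"delta_pos": [-0.5,-3,0],"dr": [0,0,0]},{"delta_pos": [-0.5,-3,0],"dr": [0,0,0]},{"delta_pos": [-0.5,-3,0],"dr": [0,0,0]}]'

```text
time_s: 6.45
position: [0.5682, 0.0952, 0.0417]
tool_rot: [[0.985, -0.133, 0.111], [-0.173, -0.754, 0.633], [-0.001, -0.643, -0.766]]
ft_force: [-0.0, 3.3, -1.5]
grip_width: 0.0294
```

```bash
python3 - <<'E'
from h import *
s=env.observe();print(s['position'],s['ft_force'],s['wrist_torque'])
im=env.get_image('side')
cv2.imwrite("pics/s1.png",cv2.resize(im[200:310,250:400],(800,587),interpolation=cv2.INTER_CUBIC))
E
```

```text
[0.56818302 0.09520026 0.04165956] [-0.01301382  3.2832557  -1.50126256] [ 0.0724663  -0.00063203  0.11523118]
```

View pics/s1.png

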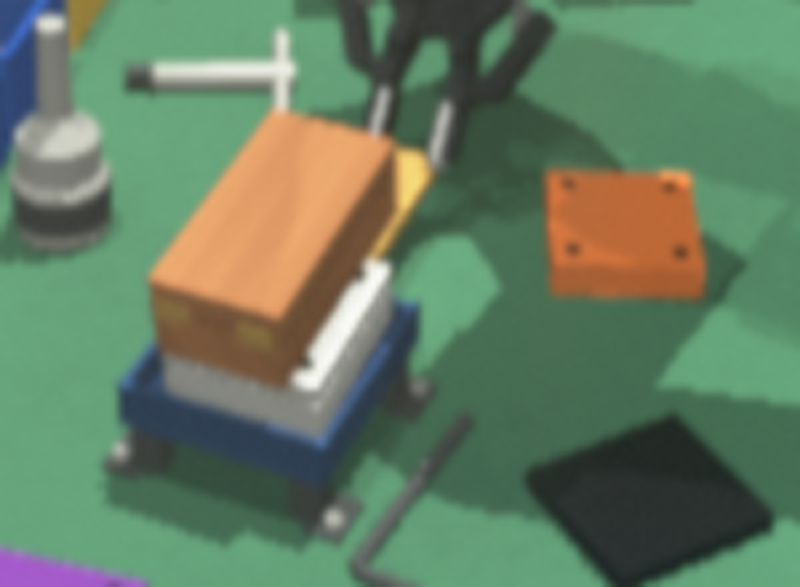

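The stack is standing, tipped back slightly on the bar, and the case is upright. The drawing force has fallen to about 3 N. I'll check the orange plate's clearance to the path before drawing further.

```bash
python3 - <<'E'
from h import *
import pickle
C=pickle.load(open('w1.pkl','rb'))
for p in [(233,222),(240,290),(173,235)]: print(p,onz('wrist',p,.022,C).round(3))
for p in [(290,233),(315,233),(303,228),(303,250)]: print(p,onz('scene',p,.01).round(3))
E
```

```text
(233, 222) [0.479 0.143 0.022]
(240, 290) [0.495 0.054 0.022]
(173, 235) [0.394 0.123 0.022]
(290, 233) [ 0.683 -0.07   0.01 ]
(315, 233) [0.674 0.01  0.01 ]
(303, 228) [ 0.656 -0.031  0.01 ]
(303, 250) [ 0.753 -0.02   0.01 ]
```

Call:
arm_command --steps '[{"delta_pos": [-0.5,-3,0],"dr": [0,0,0]},{"delta_pos": [-0.5,-3,0],"dr": [0,0,0]},{"delta_pos": [-0.5,-3,0],"dr": [0,0,0]},{"delta_pos": [-0.5,-3,0],"dr": [0,0,0]},{"delta_pos": [-0.5,-3,0],"dr": [0,0,0]}]'

```text
time_s: 7.0
position: [0.566, 0.0795, 0.0417]
tool_rot: [[0.985, -0.133, 0.112], [-0.174, -0.755, 0.633], [0.0, -0.642, -0.766]]
ft_force: [-0.6, 1.8, -2.5]
grip_width: 0.0296
```

Call:
arm_command --steps '[{"delta_pos": [-0.5,-3,0],"dr": [0,0,0]},{"delta_pos": [-0.5,-3,0],"dr": [0,0,0]},{"delta_pos": [-0.5,-3,0],"dr": [0,0,0]},{"delta_pos": [-0.5,-3,0],"dr": [0,0,0]},{"delta_pos": [-0.5,-3,0],"dr": [0,0,0]},{"delta_pos": [-0.5,-3,0],"dr": [0,0,0]},{"delta_pos": [-0.5,-3,0],"dr": [0,0,0]},{"delta_pos": [-0.5,-3,0],"dr": [0,0,0]},{"delta_pos": [-0.5,-3,0],"dr": [0,0,0]},{"delta_pos": [-0.5,-3,0],"dr": [0,0,0]},{"delta_pos": [-0.5,-3,0],"dr": [0,0,0]},{"delta_pos": [-0.5,-3,0],"dr": [0,0,0]},{"delta_pos": [-0.5,-3,0],"dr": [0,0,0]},{"delta_pos": [-0.7,-4,0],"dr": [0,0,0]},{"delta_pos": [-0.7,-4,0],"dr": [0,0,0]},{"delta_pos": [-0.7,-4,0],"dr": [0,0,0]},{"delta_pos": [-0.7,-4,0],"dr": [0,0,0]},{"delta_pos": [-0.7,-4,0],"dr": [0,0,0]},{"delta_pos": [0,0,0],"dr": [0,0,0]},{"delta_pos": [0,0,0],"dr": [0,0,0]}]'

```text
time_s: 9.0
position: [0.556, 0.0208, 0.0418]
tool_rot: [[0.985, -0.133, 0.112], [-0.174, -0.754, 0.633], [0.0, -0.643, -0.766]]
ft_force: [-0.5, -1.3, -2.5]
grip_width: 0.0292
```

```bash
python3 - <<'E'
from h import *
s=env.observe();print(s['position'],s['ft_force'],s['wrist_torque'],s['q'])
a=env.get_image('side');b=env.get_image('wrist')
cv2.imwrite("pics/s2.png",np.hstack([cv2.resize(a[190:310,240:400],(480,360)),cv2.resize(b[0:360,160:480],(320,360))]))
E
```

```text
[0.55604578 0.02081076 0.04183384] [-0.49320012 -1.3196228  -2.48421505] [-0.91178857  0.15702024 -0.05014312] [-27.48257733  38.96648534  92.35202058  41.10573968  68.83352503
 -39.80843803]
```

View pics/s2.png

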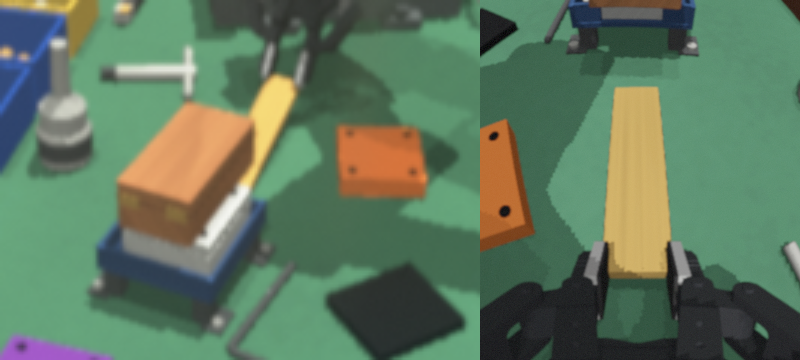

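The bar is fully out and held level, with its far end at wrist crop (636,87), clear of the tray front. The stack has settled flat and is standing. Now I'll carry it away from the stack first, raise, then turn towards the vice.

Call:
arm_command --steps '[{"delta_pos": [-1,-8,0],"dr": [0,0,0]},{"delta_pos": [-1,-8,0],"dr": [0,0,0]},{"delta_pos": [-1,-8,2],"dr": [0,0,0]},{"delta_pos": [0,-10,8],"dr": [0,0,0]},{"delta_pos": [0,-10,12],"dr": [0,0,1]},{"delta_pos": [0,-10,14],"dr": [0,0,2]},{"delta_pos": [3,-12,14],"dr": [0,0,2]},{"delta_pos": [4,-15,14],"dr": [0,0,2]},{"delta_pos": [4,-18,14],"dr": [0,0,2]},{"delta_pos": [5,-20,14],"dr": [0,0,2]},{"delta_pos": [5,-20,14],"dr": [0,0,2]},{"delta_pos": [5,-20,12],"dr": [0,0,2]},{"delta_pos": [5,-20,0],"dr": [0,0,2]},{"delta_pos": [5,-20,0],"dr": [0,0,2]},{"delta_pos": [5,-20,0],"dr": [0,0,2]},{"delta_pos": [5,-20,0],"dr": [0,0,2]},{"delta_pos": [5,-20,0],"dr": [0,0,1]},{"delta_pos": [5,-20,0],"dr": [0,0,1]},{"delta_pos": [5,-15,0],"dr": [0,0,1]},{"delta_pos": [5,-12,0],"dr": [0,0,0]}]'

```text
time_s: 11.1
position: [0.6187, -0.2868, 0.1599]
tool_rot: [[0.962, 0.21, -0.177], [0.275, -0.737, 0.618], [-0.001, -0.642, -0.766]]
ft_force: [0.5, -0.6, -3.8]
grip_width: 0.0286
```

Call:
arm_command --steps '[{"delta_pos": [2,-8,0],"dr": [0,0,0]},{"delta_pos": [1,-8,0],"dr": [0,0,0]},{"delta_pos": [1,-8,0],"dr": [0,0,0]},{"delta_pos": [0,0,0],"dr": [0,0,0]},{"delta_pos": [0,0,0],"dr": [0,0,0]}]'

```text
time_s: 11.6
position: [0.6227, -0.3094, 0.1599]
tool_rot: [[0.961, 0.21, -0.177], [0.275, -0.737, 0.618], [-0.0, -0.643, -0.766]]
ft_force: [0.5, -0.5, -4.5]
grip_width: 0.0291
```

```bash
python3 - <<'E'
from h import *
import pickle
s=env.observe();print(s['position'],s['tool_rot'],s['ft_force'],s['wrist_torque'],s['q'])
C=env.get_calibration('wrist');b=env.get_image('wrist');a=env.get_image('scene');pickle.dump(C,open('w4.pkl','wb'))
cv2.imwrite('pics/w4f.png',b);cv2.imwrite('pics/sc4.png',a)
cv2.imwrite("pics/v4.png",np.hstack([cv2.resize(b,(480,300)),cv2.resize(a[130:250,190:310],(300,300))]))
E
```

```text
[ 0.62267553 -0.30938152  0.15987056] [[ 9.61477729e-01  2.10384365e-01 -1.76915219e-01]
 [ 2.74882670e-01 -7.36591570e-01  6.17958232e-01]
 [-3.05508149e-04 -6.42784006e-01 -7.66047406e-01]] [ 0.522299   -0.46584899 -4.52153239] [-1.0465663  -0.32784633 -0.06283452] [-43.30115763  56.58798886  27.945417    24.82393307 128.53792177
 -49.41800965]
```

View pics/v4.png

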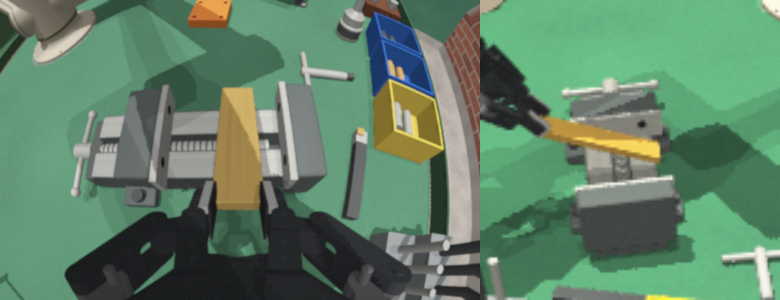

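The wrist view shows the bar above the vice opening at (238,150), nearly parallel to the fixed jaw's inner edge, which runs from (277,83) to (283,187). The movable jaw is at left (145,135). I'll locate the edges numerically.

```bash
python3 - <<'E'
from h import *
import pickle
C=pickle.load(open('w4.pkl','rb'));im=cv2.imread('pics/w4f.png')
g=cv2.cvtColor(im,cv2.COLOR_BGR2GRAY)
for r in (130,150,170,190,210,230): print(r,'bar/jaw',g[r,280:400:1][75:115].tolist())
print('rows col385',g[95:130,385].tolist(),g[235:265,385].tolist())
q=(1/.75)
for n,p in dict(top=(277,83),bot=(283,187),mtop=(166,86),mbot=(163,187)).items(): print(n,onz('wrist',(p[0]*q,p[1]*q),.096,C).round(4))
h=cv2.cvtColor(im,cv2.COLOR_BGR2HSV);m=cv2.inRange(h,(15,80,80),(32,255,255));m[:100]=0;m[290:]=0;m[:,:270]=0;m[:,360:]=0
for r in range(120,282,20):
    xs=np.where(m[r])[0]
    if len(xs): print(r,xs[0],xs[-1])
print(np.where(m.any(1))[0][[0,-1]])
for z in(.165,.16,.15,.14):print(z,onz('wrist',(318,118),z,C))
E
```

```text
130 bar/jaw [135, 136, 135, 135, 136, 136, 135, 135, 135, 133, 132, 123, 109, 105, 105, 104, 102, 103, 123, 162, 195, 207, 210, 211, 210, 210, 203, 183, 144, 124, 126, 128, 128, 128, 128, 128, 128, 129, 127, 127]
150 bar/jaw [210, 209, 212, 212, 210, 207, 202, 196, 193, 193, 193, 193, 182, 152, 116, 103, 98, 100, 104, 102, 104, 126, 168, 197, 207, 210, 210, 210, 210, 205, 186, 150, 125, 127, 130, 129, 129, 129, 129, 130]
170 bar/jaw [212, 212, 212, 213, 212, 212, 212, 212, 211, 206, 198, 195, 194, 192, 180, 152, 119, 101, 102, 99, 103, 102, 103, 104, 138, 181, 202, 208, 210, 210, 209, 209, 200, 179, 144, 126, 127, 129, 130, 130]
190 bar/jaw [202, 200, 181, 137, 84, 64, 64, 60, 63, 64, 63, 65, 63, 65, 61, 66, 67, 80, 94, 101, 103, 101, 102, 100, 100, 103, 122, 164, 197, 209, 210, 211, 210, 208, 206, 194, 164, 135, 127, 129]
210 bar/jaw [182, 197, 207, 212, 213, 214, 212, 212, 213, 213, 213, 211, 207, 200, 195, 193, 193, 195, 188, 166, 129, 106, 94, 67, 41, 48, 76, 98, 111, 148, 189, 208, 210, 211, 211, 208, 209, 201, 180, 150]
230 bar/jaw [159, 160, 160, 165, 174, 188, 203, 209, 207, 
[... 177 characters left out ...]
 134, 135, 134, 135, 134, 137, 136, 135, 135, 135, 135, 133, 134, 133, 126, 123, 124, 124, 126, 125, 127, 126, 126, 129, 127, 128, 128, 128, 125, 125, 127, 125, 125] [105, 102, 103, 101, 103, 105, 106, 110, 109, 109, 107, 102, 99, 101, 99, 95, 82, 63, 55, 54, 55, 60, 63, 69, 72, 76, 83, 86, 88, 87]
top [ 0.6279 -0.1537  0.096 ]
bot [ 0.6598 -0.2784  0.096 ]
mtop [ 0.4964 -0.1939  0.096 ]
mbot [ 0.5452 -0.3121  0.096 ]
120 296 336
140 294 338
160 292 341
180 289 344
200 288 345
220 286 347
240 284 350
260 289 345
[117 279]
0.165 [ 0.59986615 -0.22829549  0.165     ]
0.16 [ 0.59880037 -0.22449897  0.16      ]
0.15 [ 0.5966688  -0.21690594  0.15      ]
0.14 [ 0.59453724 -0.2093129   0.14      ]
```

```bash
python3 - <<'E'
from h import *
import pickle
C=pickle.load(open('w4.pkl','rb'))
s=env.observe();R=np.array(s['tool_rot']);g=s['position']+.003*R[:,2]
u=np.array([-.275,.961,0]);n=np.cross([.961,.275,0],u)
print(n)
for a in range(0,50,5):
    t=np.radians(a); d=u*np.cos(t)-np.array([0,0,1])*np.sin(t); up=np.array([0,0,1])*np.cos(t)+u*np.sin(t)
    print(a,[proj('wrist',g+d*L+up*.005,C).round(0) for L in(.148,-.012)], (g+d*.148).round(3))
P=[onz('wrist',p,.096,C) for p in[(374,130),(377,150),(379,170),(382,190),(384,210),(386,230)]]
P=np.array(P)[:,:2];c=np.polyfit(P[:,1],P[:,0],1);print('face x=f(y)',c,np.degrees(np.arctan(-c[0])))
for p in[(372,111),(388,250)]: print(onz('wrist',p,.096,C))
print(s['ft_force'],s['time_s'])
E
```

```text
[ 0.       -0.        0.999146]
0 [array([318.,  52.]), array([318., 275.])] [ 0.582 -0.165  0.158]
5 [array([318.,  65.]), array([318., 273.])] [ 0.582 -0.165  0.145]
10 [array([318.,  77.]), array([318., 272.])] [ 0.582 -0.167  0.132]
15 [array([318.,  90.]), array([318., 270.])] [ 0.583 -0.17   0.119]
20 [array([318., 103.]), array([318., 268.])] [ 0.584 -0.173  0.107]
25 [array([318., 115.]), array([318., 267.])] [ 0.585 -0.178  0.095]
30 [array([318., 128.]), array([318., 264.])] [ 0.587 -0.184  0.084]
35 [array([318., 141.]), array([318., 262.])] [ 0.589 -0.19   0.073]
40 [array([318., 154.]), array([318., 260.])] [ 0.591 -0.198  0.063]
45 [array([318., 167.]), array([318., 258.])] [ 0.594 -0.206  0.053]
face x=f(y) [-0.30823299  0.58230424] 17.131024125842274
[ 0.63032147 -0.1532904   0.096     ]
[ 0.66774433 -0.27686032  0.096     ]
[-0.67610312  0.04715998 -3.85235709] 11.7
```

The bar has sagged about 26° in the grip, with its far end at z≈0.093 inside the opening. As I lower it, the far way will pivot it level. The fixed face's middle is at about (0.650,-0.213), yaw ~16.5°, and the opening is ~135 mm. I'll shift and lower.

Call:
arm_command --steps '[{"delta_pos": [-4,5,0],"dr": [0,0,0]},{"delta_pos": [-3,4,0],"dr": [0,0,0]},{"delta_pos": [0,0,-6],"dr": [0,0,0]},{"delta_pos": [0,0,-6],"dr": [0,0,0]},{"delta_pos": [0,0,-6],"dr": [0,0,0]},{"delta_pos": [0,0,-6],"dr": [0,0,0]},{"delta_pos": [0,0,-6],"dr": [0,0,0]},{"delta_pos": [0,0,-5],"dr": [0,0,0]},{"delta_pos": [0,0,-5],"dr": [0,0,0]},{"delta_pos": [0,0,-5],"dr": [0,0,0]},{"delta_pos": [0,0,0],"dr": [0,0,0]}]'

```text
time_s: 12.8
position: [0.6158, -0.2999, 0.1141]
tool_rot: [[0.961, 0.211, -0.178], [0.276, -0.736, 0.619], [-0.001, -0.644, -0.765]]
ft_force: [0.3, 0.2, -4.4]
grip_width: 0.0291
```

Call:
arm_command --steps '[{"delta_pos": [0,0,-4],"dr": [0,0,0]},{"delta_pos": [0,0,-4],"dr": [0,0,0]},{"delta_pos": [0,0,-4],"dr": [0,0,0]},{"delta_pos": [0,0,-4],"dr": [0,0,0]},{"delta_pos": [0,0,-4],"dr": [0,0,0]},{"delta_pos": [0,0,-4],"dr": [0,0,0]}]'

```text
time_s: 13.4
position: [0.616, -0.3, 0.0905]
tool_rot: [[0.961, 0.211, -0.177], [0.276, -0.736, 0.618], [0.0, -0.643, -0.766]]
ft_force: [-0.1, -0.8, -2.4]
grip_width: 0.0294
```

Call:
arm_command --steps '[{"delta_pos": [0,0,-4],"dr": [0,0,0]},{"delta_pos": [0,0,-4],"dr": [0,0,0]},{"delta_pos": [0,0,-4],"dr": [0,0,0]},{"delta_pos": [0,0,-4],"dr": [0,0,0]},{"delta_pos": [0,0,-4],"dr": [0,0,0]},{"delta_pos": [0,0,-3],"dr": [0,0,0]}]'

```text
time_s: 14.0
position: [0.6159, -0.3, 0.0675]
tool_rot: [[0.961, 0.211, -0.177], [0.276, -0.736, 0.618], [-0.0, -0.643, -0.766]]
ft_force: [0.6, -1.1, -1.3]
grip_width: 0.0291
```

Call:
arm_command --steps '[{"delta_pos": [0,0,-2],"dr": [0,0,0]},{"delta_pos": [0,0,-2],"dr": [0,0,0]},{"delta_pos": [0,0,0],"dr": [0,0,0]}]'

```text
time_s: 14.3
position: [0.616, -0.3, 0.0637]
tool_rot: [[0.961, 0.211, -0.177], [0.276, -0.736, 0.618], [-0.0, -0.643, -0.766]]
ft_force: [0.1, -1.1, -2.4]
grip_width: 0.0289
```

```bash
python3 - <<'E'
from h import *
s=env.observe();R=s['tool_rot'];g=s['position']+.003*R[:,2]
C=env.get_calibration('wrist');im=env.get_image('wrist');cv2.imwrite('pics/w5.png',im)
h=cv2.cvtColor(im,cv2.COLOR_BGR2HSV);m=cv2.inRange(h,(15,80,80),(32,255,255));m[:,:270]=0;m[:,360:]=0
for r in range(20,290,15):
    xs=np.where(m[r])[0]
    if len(xs): print(r,xs[0],xs[-1],len(xs))
u=np.array([-.275,.961,0])
for a in(0,2,4,6,10):
    t=np.radians(a); d=u*np.cos(t)-np.array([0,0,1])*np.sin(t); up=np.array([0,0,1])*np.cos(t)+u*np.sin(t)
    print(a,proj('wrist',g+d*.148+up*.005,C).round(0),g[2])
print(s['ft_force'],s['wrist_torque'])
E
```

```text
65 291 341 51
80 291 341 51
95 290 342 53
110 289 343 55
125 288 345 58
140 286 347 62
155 286 347 62
170 286 347 62
185 285 348 64
200 285 349 65
215 283 351 69
230 282 351 70
245 288 346 59
260 288 346 59
275 290 344 55
0 [318.  53.] 0.06135368681453041
2 [317.  58.] 0.06135368681453041
4 [317.  63.] 0.06135368681453041
6 [317.  68.] 0.06135368681453041
10 [317.  78.] 0.06135368681453041
[ 0.09952477 -1.08703354 -2.39574814] [-0.61896958 -0.17303093  0.01402686]
```

The bar is within a few degrees of level and 1 mm above the bed. I'll release and withdraw along the lean.

Call:
arm_command --steps '[{"delta_pos": [0,0,0],"dr": [0,0,0]},{"delta_pos": [0,0,0],"dr": [0,0,0]},{"delta_pos": [0,0,0],"dr": [0,0,0]},{"delta_pos": [0,0,0],"dr": [0,0,0]},{"delta_pos": [0,0,0],"dr": [0,0,0]},{"delta_pos": [0,0,0],"dr": [0,0,0]}]' --grip 0.62 --squeeze 40

```text
time_s: 14.95
position: [0.616, -0.3, 0.0639]
tool_rot: [[0.961, 0.211, -0.177], [0.276, -0.736, 0.618], [0.0, -0.643, -0.766]]
ft_force: [-0.7, -0.2, 0.1]
grip_width: 0.0529
```

Call:
arm_command --steps '[{"delta_pos": [2,-6,8],"dr": [0,0,0]},{"delta_pos": [2,-6,8],"dr": [0,0,0]},{"delta_pos": [2,-6,8],"dr": [0,0,0]},{"delta_pos": [3,-9,12],"dr": [0,0,0]},{"delta_pos": [2,-6,12],"dr": [0,0,0]},{"delta_pos": [0,0,20],"dr": [-8,0,0]},{"delta_pos": [0,10,20],"dr": [-8,0,0]},{"delta_pos": [-10,30,10],"dr": [-8,0,0]},{"delta_pos": [-10,30,10],"dr": [-4,0,0]},{"delta_pos": [-10,30,0],"dr": [0,0,0]},{"delta_pos": [0,0,0],"dr": [0,0,0]},{"delta_pos": [0,0,0],"dr": [0,0,0]}]' --grip 0.62

```text
time_s: 16.15
position: [0.5971, -0.2328, 0.1723]
tool_rot: [[0.961, 0.212, -0.177], [0.244, -0.952, 0.185], [-0.129, -0.221, -0.967]]
ft_force: [-0.1, 0.1, -0.5]
grip_width: 0.0527
```

```bash
python3 - <<'E'
from h import *
import pickle
s=env.observe();print(s['position'],s['tool_rot'],s['ft_force'],s['grip_width'],s['time_s'])
C=env.get_calibration('wrist');im=env.get_image('wrist');cv2.imwrite('pics/w6.png',im);pickle.dump(C,open('w6.pkl','wb'))
sc=env.get_image('scene');cv2.imwrite('pics/v6.png',np.vstack([cv2.resize(im,(800,500))[:,:],])[:500])
E
```

```text
[ 0.59706073 -0.23278854  0.17229789] [[ 0.96114625  0.21191446 -0.17689022]
 [ 0.24400288 -0.95187535  0.18546136]
 [-0.12907549 -0.22141721 -0.96659916]] [-0.06729648  0.12328313 -0.46186908] 0.05274495320198871 16.15
```

View pics/v6.png

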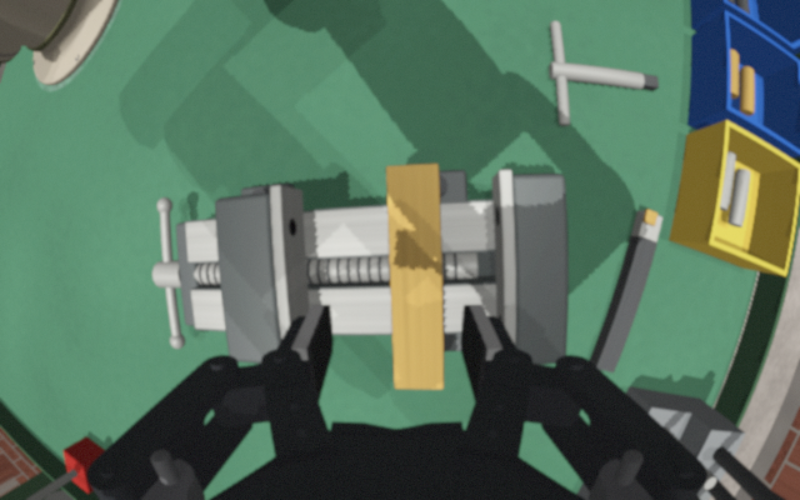

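The bar lies flat across both ways, with corners at (387,166), (438,164), (443,388) and (395,388). The fixed jaw's face edge is at x≈498–504. I'll compute the remaining offsets.

```bash
python3 - <<'E'
from h import *
import pickle
C=pickle.load(open('w6.pkl','rb'));im=cv2.imread('pics/w6.png')
h=cv2.cvtColor(im,cv2.COLOR_BGR2HSV);m=cv2.inRange(h,(14,70,60),(32,255,255));m[:,:295]=0;m[:,370:]=0;m[:125]=0;m[320:]=0
cs,_=cv2.findContours(m,cv2.RETR_EXTERNAL,cv2.CHAIN_APPROX_NONE);c=max(cs,key=cv2.contourArea)
P=np.array([onz('wrist',p[0].astype(float),.065,C)[:2]*1000 for p in c],np.float32)
r=cv2.minAreaRect(P);print('bar',r)
g=cv2.cvtColor(im,cv2.COLOR_BGR2GRAY)
E=[]
for row in range(150,250,12): 
    l=g[row,385:425].astype(int); 
    print(row,l.tolist()[:30])
for p in[(498,172),(504,300)]: print(onz('wrist',(p[0]/1.25,p[1]/1.25),.096,C).round(4))
# jaw ends: column through outer block top
for p in[(540,176),(540,361),(500,171)]: print(p,onz('wrist',(p[0]/1.25,p[1]/1.25),.096,C).round(4))
# ways outer edges at z .055 near bar
for p in[(350,206),(350,333),(475,203),(475,333)]: print(p,onz('wrist',(p[0]/1.25,p[1]/1.25),.055,C).round(4))
E
```

```text
bar ((596.3131103515625, -231.92919921875), (37.775779724121094, 159.7983856201172), 16.414958953857422)
150 [113, 114, 117, 117, 115, 116, 115, 112, 107, 100, 95, 96, 99, 102, 131, 178, 208, 218, 222, 221, 222, 221, 221, 214, 190, 150, 127, 132, 144, 144]
162 [209, 210, 208, 199, 189, 185, 185, 175, 156, 131, 102, 93, 93, 94, 106, 150, 192, 213, 219, 219, 217, 217, 217, 215, 202, 169, 126, 116, 129, 138]
174 [168, 165, 154, 146, 139, 136, 139, 140, 136, 124, 102, 75, 47, 38, 56, 86, 118, 145, 159, 165, 166, 166, 166, 166, 162, 148, 115, 92, 90, 98]
186 [171, 171, 169, 160, 149, 141, 140, 141, 138, 132, 116, 92, 82, 77, 76, 81, 100, 128, 153, 161, 162, 164, 164, 164, 162, 156, 130, 98, 82, 90]
198 [163, 163, 162, 154, 141, 135, 132, 130, 131, 129, 116, 96, 83, 79, 76, 78, 89, 118, 143, 158, 160, 161, 162, 163, 161, 156, 136, 107, 87, 87]
210 [76, 77, 78, 75, 74, 75, 75, 71, 68, 66, 68, 72, 78, 76, 77, 77, 84, 108, 136, 154, 158, 160, 160, 161, 159, 156, 145, 120, 93, 85]
222 [47, 46, 43, 43, 46, 44, 45, 43, 46, 47, 51, 61, 70, 77, 78, 78, 80, 97, 125, 147, 155, 155, 159, 157, 157, 158, 151, 126, 95, 83]
234 [120, 120, 122, 123, 120, 122, 123, 126, 129, 132, 131, 119, 96, 82, 78, 81, 76, 94, 121, 146, 155, 157, 157, 156, 156, 155, 148, 123, 94, 81]
246 [99, 113, 122, 122, 118, 115, 116, 116, 114, 117, 115, 109, 92, 81, 78, 76, 79, 86, 102, 125, 136, 140, 142, 141, 142, 141, 131, 115, 86, 75]
[ 0.6287 -0.1514  0.096 ]
[ 0.652  -0.2243  0.096 ]
(540, 176) [ 0.6542 -0.1467  0.096 ]
(540, 361) [ 0.6866 -0.2563  0.096 ]
(500, 171) [ 0.6297 -0.1505  0.096 ]
(350, 206) [ 0.5367 -0.1937  0.055 ]
(350, 333) [ 0.5586 -0.2847  0.055 ]
(475, 203) [ 0.6222 -0.1701  0.055 ]
(475, 333) [ 0.6468 -0.2593  0.055 ]
```

The bar is at (0.596,-0.232), yaw 16.4°, measuring 160×38, so it fits. It sits 37 mm from the face and about 6 mm off centre towards its near end. First I'll nudge it by 6 mm on the end with shut fingers held upright, then push it home.

```bash
python3 - <<'E'
from h import *
from scipy.spatial.transform import Rotation as R
s=env.observe();T=np.array([[.9595,.2817,0],[.2817,-.9595,0],[0,0,-1]]).T
print(R.from_matrix(T@np.array(s['tool_rot']).T).as_rotvec(degrees=True), np.array([.626,-.3335,.074])-s['position'])
E
```

```text
[-10.50962618 -10.55106308   3.03768042] [ 0.02887683 -0.09939645 -0.09738837]
```

Call:
arm_command --steps '[{"delta_pos": [7,-25,0],"dr": [-3.5,-3.5,1]},{"delta_pos": [7,-25,0],"dr": [-3.5,-3.5,1]},{"delta_pos": [7,-25,0],"dr": [-3.5,-3.5,1]},{"delta_pos": [8,-24,0],"dr": [0,0,0]},{"delta_pos": [0,0,-20],"dr": [0,0,0]},{"delta_pos": [0,0,-20],"dr": [0,0,0]},{"delta_pos": [0,0,-20],"dr": [0,0,0]},{"delta_pos": [0,0,-20],"dr": [0,0,0]},{"delta_pos": [0,0,-17],"dr": [0,0,0]},{"delta_pos": [0,0,0],"dr": [0,0,0]},{"delta_pos": [0,0,0],"dr": [0,0,0]},{"delta_pos": [0,0,0],"dr": [0,0,0]}]' --grip 0 --squeeze 40

```text
time_s: 17.45
position: [0.6264, -0.3328, 0.0759]
tool_rot: [[0.96, 0.281, 0.001], [0.281, -0.96, -0.001], [0.0, 0.001, -1.0]]
ft_force: [0.3, -0.3, 0.4]
grip_width: 0.0001
```

Call:
arm_command --steps '[{"delta_pos": [-1.1,3.8,0],"dr": [0,0,0]},{"delta_pos": [-1.1,3.8,0],"dr": [0,0,0]},{"delta_pos": [-1.1,3.8,0],"dr": [0,0,0]},{"delta_pos": [-0.3,1,0],"dr": [0,0,0]},{"delta_pos": [0,0,0],"dr": [0,0,0]}]'

```text
time_s: 17.95
position: [0.6224, -0.3193, 0.075]
tool_rot: [[0.959, 0.282, -0.001], [0.282, -0.959, -0.0], [-0.001, -0.0, -1.0]]
ft_force: [-0.2, 0.5, 0.6]
grip_width: 0.0003
```

Call:
arm_command --steps '[{"delta_pos": [-0.3,1,0],"dr": [0,0,0]},{"delta_pos": [-0.3,1,0],"dr": [0,0,0]}]'

```text
time_s: 18.15
position: [0.6218, -0.3176, 0.0748]
tool_rot: [[0.959, 0.282, -0.001], [0.282, -0.959, -0.0], [-0.001, -0.0, -1.0]]
ft_force: [0.3, 0.7, 1.3]
grip_width: 0.0002
```

```bash
cat > chk.py <<'E'
from h import *
import sys
def bar(cols):
    s=env.observe();C=env.get_calibration('wrist');im=env.get_image('wrist');cv2.imwrite(f'pics/{sys.argv[1]}.png',im)
    h=cv2.cvtColor(im,cv2.COLOR_BGR2HSV);m=cv2.inRange(h,(14,70,60),(32,255,255))
    cs,_=cv2.findContours(m,cv2.RETR_EXTERNAL,cv2.CHAIN_APPROX_NONE)
    print(s['position'],s['ft_force'])
    for c in sorted(cs,key=cv2.contourArea)[-3:]:
        P=np.array([onz('wrist',p[0].astype(float),.065,C)[:2]*1000 for p in c],np.float32)
        r=cv2.minAreaRect(P); q=P@np.array([-.2817,.9595],np.float32)
        e=P@np.array([.9595,.2817],np.float32)
        print(cv2.boundingRect(c),r,'ey',q.min(),q.max(),'ex',e.min(),e.max())
bar(0)
E
python3 chk.py w7
```

```text
[ 0.62175774 -0.31764814  0.0747965 ] [0.29549351 0.68214226 1.26295286]
(561, 51, 14, 19) ((735.2725219726562, -161.39002990722656), (10.240890502929688, 11.363029479980469), 82.21371459960938) ey -367.71887 -356.81476 ex 654.0906 666.8556
(577, 0, 63, 140) ((783.6065063476562, -125.72135925292969), (88.97599029541016, 118.39241790771484), 13.170992851257324) ey -402.17133 -284.7435 ex 669.8307 764.1685
(278, 0, 77, 232) ((601.1907958984375, -250.3562469482422), (36.548587799072266, 119.08135223388672), 16.2829647064209) ey -469.08957 -350.00763 ex 488.08914 524.6391
```

Call:
arm_command --steps '[{"delta_pos": [-0.3,1,0],"dr": [0,0,0]},{"delta_pos": [-0.3,1,0],"dr": [0,0,0]},{"delta_pos": [-0.3,1,0],"dr": [0,0,0]},{"delta_pos": [-0.3,1,0],"dr": [0,0,0]},{"delta_pos": [-0.3,1,0],"dr": [0,0,0]},{"delta_pos": [0,0,0],"dr": [0,0,0]}]'

```text
time_s: 18.8
position: [0.6203, -0.3125, 0.0748]
tool_rot: [[0.959, 0.282, -0.001], [0.282, -0.959, 0.0], [-0.001, -0.0, -1.0]]
ft_force: [0.1, -0.5, 0.5]
grip_width: 0.0002
```

```bash
python3 chk.py w8 | grep -v 577
```

```text
[ 0.62026713 -0.31245031  0.07484304] [ 0.05872712 -0.53672358  0.51247143]
(561, 58, 14, 18) ((735.2590942382812, -160.33270263671875), (10.032219886779785, 11.720807075500488), 89.71248626708984) ey -366.32092 -355.73486 ex 654.0711 666.7866
(279, 0, 76, 242) ((600.7230224609375, -247.89671325683594), (36.118858337402344, 124.96975708007812), 16.32855224609375) ey -469.5555 -344.5855 ex 488.4803 524.63727
```

Call:
arm_command --steps '[{"delta_pos": [-0.3,1,0],"dr": [0,0,0]},{"delta_pos": [-0.3,1,0],"dr": [0,0,0]},{"delta_pos": [-0.3,1,0],"dr": [0,0,0]},{"delta_pos": [0,0,0],"dr": [0,0,0]}]'

```text
time_s: 19.25
position: [0.6194, -0.3094, 0.0748]
tool_rot: [[0.959, 0.282, -0.001], [0.282, -0.959, 0.0], [-0.001, -0.0, -1.0]]
ft_force: [0.1, 0.3, -0.4]
grip_width: 0.0002
```

```bash
python3 chk.py w9 | grep -v 577; python3 - <<'E'
import cv2
im=cv2.imread('pics/w9.png');g=cv2.cvtColor(im,cv2.COLOR_BGR2GRAY)
print(g[225:330:3,318].tolist());print([im[r,318].tolist() for r in range(240,262,2)])
E
```

```text
[ 0.61936159 -0.30942804  0.07483989] [ 0.07903551  0.26045257 -0.3678665 ]
(561, 62, 14, 18) ((735.0390625, -159.65599060058594), (9.935012817382812, 11.704381942749023), 89.26790618896484) ey -365.54874 -354.9884 ex 654.03064 666.70337
(278, 0, 77, 247) ((600.0248413085938, -246.38998413085938), (36.53813934326172, 127.95177459716797), 16.296165466308594) ey -469.3948 -341.44235 ex 488.07986 524.6179
[108, 108, 109, 109, 110, 93, 29, 26, 27, 24, 28, 24, 25, 29, 29, 20, 24, 29, 32, 36, 25, 36, 37, 35, 32, 35, 30, 36, 34, 36, 33, 61, 138, 138, 139]
[[52, 92, 112], [29, 42, 47], [27, 26, 25], [25, 27, 25], [23, 24, 27], [17, 19, 18], [25, 23, 26], [27, 25, 24], [25, 26, 24], [24, 24, 25], [27, 24, 22]]
```

The fingers have reached the bar's end in plan without moving it, so the shut tips must be just above the bar. I'll back off, go 10 mm lower and come again.

Call:
arm_command --steps '[{"delta_pos": [1.5,-5,0],"dr": [0,0,0]},{"delta_pos": [1.5,-5,0],"dr": [0,0,0]},{"delta_pos": [1.5,-5,0],"dr": [0,0,0]},{"delta_pos": [0.5,-2,0],"dr": [0,0,0]},{"delta_pos": [0,0,-5],"dr": [0,0,0]},{"delta_pos": [0,0,-5],"dr": [0,0,0]},{"delta_pos": [-0.8,3,0],"dr": [0,0,0]},{"delta_pos": [-0.6,2,0],"dr": [0,0,0]},{"delta_pos": [0,0,0],"dr": [0,0,0]}]'

```text
time_s: 20.2
position: [0.623, -0.3211, 0.065]
tool_rot: [[0.959, 0.282, -0.001], [0.282, -0.959, -0.0], [-0.001, -0.0, -1.0]]
ft_force: [0.4, -0.2, 0.3]
grip_width: 0.0
```

Call:
arm_command --steps '[{"delta_pos": [-0.3,1,0],"dr": [0,0,0]},{"delta_pos": [-0.3,1,0],"dr": [0,0,0]},{"delta_pos": [-0.3,1,0],"dr": [0,0,0]},{"delta_pos": [-0.3,1,0],"dr": [0,0,0]},{"delta_pos": [-0.3,1,0],"dr": [0,0,0]},{"delta_pos": [-0.3,1,0],"dr": [0,0,0]},{"delta_pos": [0,0,0],"dr": [0,0,0]}]'

```text
time_s: 20.9
position: [0.6213, -0.3159, 0.0651]
tool_rot: [[0.959, 0.282, -0.0], [0.282, -0.959, -0.001], [-0.0, 0.001, -1.0]]
ft_force: [0.7, -3.1, 1.0]
grip_width: 0.0001
```

```bash
python3 chk.py w10 | grep -v 577; python3 -c "
from rig import env
print(env.nose_length)"
```

```text
[ 0.62134305 -0.31593367  0.06507426] [ 0.70033924 -3.08743816  0.95394243]
(569, 53, 14, 19) ((733.413330078125, -162.47332763671875), (11.687590599060059, 9.830692291259766), 0.005989008117467165) ey -367.89465 -357.30588 ex 651.8122 664.41974
(584, 0, 56, 141) ((774.8531494140625, -131.27125549316406), (76.5221176147461, 110.96135711669922), 13.377840042114258) ey -401.54178 -290.8172 ex 666.39624 747.5896
(276, 0, 81, 242) ((601.5263061523438, -250.9984893798828), (36.04877853393555, 116.92378234863281), 16.385515213012695) ey -468.75186 -351.82843 ex 488.42807 524.4952
0.022
```

Now there is contact (3 N). I'll push 5 mm more.

Call:
arm_command --steps '[{"delta_pos": [-0.3,1,0],"dr": [0,0,0]},{"delta_pos": [-0.3,1,0],"dr": [0,0,0]},{"delta_pos": [-0.3,1,0],"dr": [0,0,0]},{"delta_pos": [-0.3,1,0],"dr": [0,0,0]},{"delta_pos": [-0.3,1,0],"dr": [0,0,0]},{"delta_pos": [0,0,0],"dr": [0,0,0]}]'

```text
time_s: 21.55
position: [0.6197, -0.3105, 0.065]
tool_rot: [[0.959, 0.282, -0.001], [0.282, -0.959, -0.0], [-0.001, -0.0, -1.0]]
ft_force: [0.2, -2.1, 1.6]
grip_width: 0.0001
```

```bash
python3 chk.py w11 | grep -v 5[68]
```

```text
(no output)
```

Now back off, rise, and go to the bar's inner side at its middle.

Call:
arm_command --steps '[{"delta_pos": [1.5,-5,0],"dr": [0,0,0]},{"delta_pos": [1.5,-5,0],"dr": [0,0,0]},{"delta_pos": [0,0,20],"dr": [0,0,0]},{"delta_pos": [0,0,30],"dr": [0,0,0]},{"delta_pos": [0,0,30],"dr": [0,0,0]},{"delta_pos": [0,0,25],"dr": [0,0,0]},{"delta_pos": [-18,20,0],"dr": [0,0,0]},{"delta_pos": [-18,21,0],"dr": [0,0,0]},{"delta_pos": [-18,21,0],"dr": [0,0,0]},{"delta_pos": [-18,21,0],"dr": [0,0,0]},{"delta_pos": [0,0,0],"dr": [0,0,0]},{"delta_pos": [0,0,0],"dr": [0,0,0]}]'

```text
time_s: 22.8
position: [0.5509, -0.2377, 0.17]
tool_rot: [[0.959, 0.282, -0.001], [0.282, -0.959, 0.0], [-0.001, -0.0, -1.0]]
ft_force: [0.5, -0.3, -0.2]
grip_width: -0.0001
```

```bash
python3 chk.py w12 | tail -2
```

```text
(346, 103, 51, 180) ((593.97509765625, -225.97250366210938), (38.05610275268555, 160.07461547851562), 16.337005615234375) ey -464.17685 -304.1032 ex 487.21252 525.2888
(541, 98, 99, 116) ((839.6829833984375, -96.39849853515625), (170.8546142578125, 110.10090637207031), 0.16612328588962555) ey -401.2452 -270.1101 ex 682.1153 872.0584
```

The bar is now centred: its middle is at -0.384 along the face, against the vice's -0.382 to -0.385. I'll descend beside it.

Call:
arm_command --steps '[{"delta_pos": [0,0,-20],"dr": [0,0,0]},{"delta_pos": [0,0,-20],"dr": [0,0,0]},{"delta_pos": [0,0,-20],"dr": [0,0,0]},{"delta_pos": [0,0,-15],"dr": [0,0,0]},{"delta_pos": [0,0,-10],"dr": [0,0,0]},{"delta_pos": [0,0,-5],"dr": [0,0,0]},{"delta_pos": [0,0,0],"dr": [0,0,0]}]'

```text
time_s: 23.55
position: [0.5508, -0.2379, 0.0794]
tool_rot: [[0.959, 0.282, -0.001], [0.282, -0.959, 0.0], [-0.001, -0.001, -1.0]]
ft_force: [-0.3, -0.1, 0.7]
grip_width: 0.0001
```

Call:
arm_command --steps '[{"delta_pos": [0,0,-1],"dr": [0,0,0]},{"delta_pos": [0,0,-1],"dr": [0,0,0]},{"delta_pos": [0,0,-1],"dr": [0,0,0]},{"delta_pos": [0,0,0],"dr": [0,0,0]}]'

```text
time_s: 23.95
position: [0.5507, -0.2376, 0.077]
tool_rot: [[0.959, 0.282, -0.001], [0.282, -0.959, -0.0], [-0.001, -0.0, -1.0]]
ft_force: [-0.3, 1.5, 0.6]
grip_width: -0.0003
```

Call:
arm_command --steps '[{"delta_pos": [0,0,-1],"dr": [0,0,0]},{"delta_pos": [0,0,-1],"dr": [0,0,0]},{"delta_pos": [0,0,-1],"dr": [0,0,0]},{"delta_pos": [0,0,0],"dr": [0,0,0]}]'

```text
time_s: 24.35
position: [0.5506, -0.2375, 0.0737]
tool_rot: [[0.959, 0.282, -0.001], [0.282, -0.959, 0.0], [-0.001, -0.0, -1.0]]
ft_force: [-0.2, 0.3, 0.2]
grip_width: 0.0001
```

Call:
arm_command --steps '[{"delta_pos": [0,0,-1],"dr": [0,0,0]},{"delta_pos": [0,0,-1],"dr": [0,0,0]},{"delta_pos": [0,0,-1],"dr": [0,0,0]},{"delta_pos": [0,0,0],"dr": [0,0,0]}]'

```text
time_s: 24.75
position: [0.5506, -0.2376, 0.0706]
tool_rot: [[0.959, 0.282, -0.001], [0.282, -0.959, 0.0], [-0.001, -0.0, -1.0]]
ft_force: [0.3, -0.1, 0.6]
grip_width: 0.0002
```

Call:
arm_command --steps '[{"delta_pos": [0,0,-1],"dr": [0,0,0]},{"delta_pos": [0,0,-1],"dr": [0,0,0]},{"delta_pos": [0,0,-1],"dr": [0,0,0]},{"delta_pos": [0,0,-1],"dr": [0,0,0]},{"delta_pos": [0,0,0],"dr": [0,0,0]}]'

```text
time_s: 25.25
position: [0.5506, -0.2376, 0.0667]
tool_rot: [[0.959, 0.282, -0.001], [0.282, -0.959, 0.0], [-0.001, -0.0, -1.0]]
ft_force: [-0.5, 0.5, 0.2]
grip_width: -0.0
```

Call:
arm_command --steps '[{"delta_pos": [1.9,0.6,0],"dr": [0,0,0]},{"delta_pos": [1.9,0.6,0],"dr": [0,0,0]},{"delta_pos": [1.9,0.6,0],"dr": [0,0,0]},{"delta_pos": [1.9,0.6,0],"dr": [0,0,0]},{"delta_pos": [1.9,0.6,0],"dr": [0,0,0]},{"delta_pos": [1.9,0.6,0],"dr": [0,0,0]},{"delta_pos": [1.9,0.6,0],"dr": [0,0,0]},{"delta_pos": [1.9,0.6,0],"dr": [0,0,0]},{"delta_pos": [1.9,0.6,0],"dr": [0,0,0]},{"delta_pos": [1.9,0.6,0],"dr": [0,0,0]}]'

```text
time_s: 26.25
position: [0.5698, -0.2315, 0.0668]
tool_rot: [[0.959, 0.282, -0.001], [0.282, -0.959, 0.0], [-0.001, -0.0, -1.0]]
ft_force: [0.7, 0.1, -0.1]
grip_width: 0.0003
```

Call:
arm_command --steps '[{"delta_pos": [1,0.3,0],"dr": [0,0,0]},{"delta_pos": [1,0.3,0],"dr": [0,0,0]},{"delta_pos": [1,0.3,0],"dr": [0,0,0]},{"delta_pos": [0,0,0],"dr": [0,0,0]}]'

```text
time_s: 26.65
position: [0.5728, -0.2307, 0.0669]
tool_rot: [[0.959, 0.282, -0.001], [0.282, -0.959, -0.0], [-0.001, -0.0, -1.0]]
ft_force: [0.1, 0.2, 0.1]
grip_width: 0.0002
```

```bash
python3 chk.py w13 | head -5
```

```text
[ 0.57277534 -0.23066752  0.06686132] [0.1098229  0.22823227 0.07277444]
(576, 173, 13, 17) ((721.77734375, -141.71017456054688), (9.133837699890137, 11.73316764831543), 88.84214782714844) ey -344.73578 -334.43314 ex 646.51294 659.1951
(586, 99, 54, 132) ((780.7421264648438, -107.44658660888672), (87.236083984375, 98.46697998046875), 89.93899536132812) ey -378.34064 -277.168 ex 660.23126 753.879
(325, 99, 78, 194) ((585.7183227539062, -197.83116149902344), (36.14635467529297, 101.9267349243164), 16.633440017700195) ey -405.73563 -303.86047 ex 487.98083 524.3597
```

```bash
python3 - <<'E'
from h import *
w=cv2.imread('pics/w13.png');s=env.get_image('side');c=env.get_image('scene')
p=proj('side',[.573,-.23,.06]);q=proj('scene',[.573,-.23,.06]);print(p,q)
f=lambda im,p,w,h:im[int(p[1]-h):int(p[1]+h),int(p[0]-w):int(p[0]+w)]
a=cv2.resize(w[90:370,200:480],(400,400));b=cv2.resize(f(s,p,25,25),(400,400),interpolation=cv2.INTER_CUBIC)
d=cv2.resize(f(c,q,25,18),(400,288),interpolation=cv2.INTER_CUBIC)
o=np.zeros((600,800,3),np.uint8);o[:400,:400]=a;o[:400,400:]=b;o[400:600,:400]=d[44:244];cv2.imwrite('pics/d.png',o)
E
```

```text
[340.12002609 177.25858026] [247.27525631 195.75101421]
```

View pics/d.png

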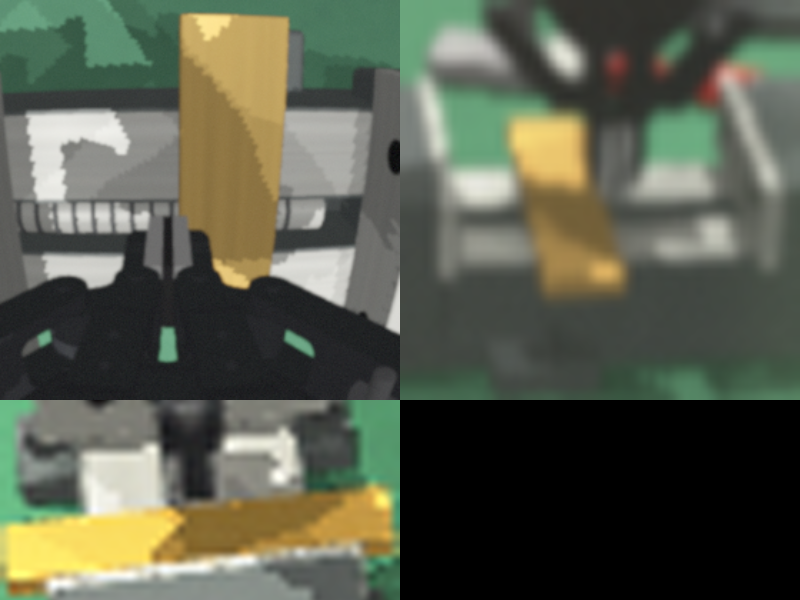

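The view shows slim shut fingertips at wrist (165,235) beside the bar's edge (180,235). In the side view they are next to the bar, not above it. I'll keep advancing in small steps and watch the force.

Call:
arm_command --steps '[{"delta_pos": [1,0.3,0],"dr": [0,0,0]},{"delta_pos": [1,0.3,0],"dr": [0,0,0]},{"delta_pos": [1,0.3,0],"dr": [0,0,0]},{"delta_pos": [1,0.3,0],"dr": [0,0,0]},{"delta_pos": [0,0,0],"dr": [0,0,0]}]'

```text
time_s: 27.3
position: [0.5768, -0.2295, 0.0668]
tool_rot: [[0.959, 0.282, -0.001], [0.282, -0.959, -0.0], [-0.001, -0.0, -1.0]]
ft_force: [0.6, 0.5, -0.6]
grip_width: 0.0001
```

```bash
python3 chk.py w14 | grep -v '(5'
```

```text
[ 0.57681714 -0.22945089  0.06681866] [ 0.57145567  0.46883223 -0.63499558]
```

Call:
arm_command --steps '[{"delta_pos": [-5,-1.5,0],"dr": [0,0,0]},{"delta_pos": [-5,-1.5,0],"dr": [0,0,0]},{"delta_pos": [-5,-1.5,0],"dr": [0,0,0]},{"delta_pos": [-4,-1.2,0],"dr": [0,0,0]},{"delta_pos": [0,0,-1],"dr": [0,0,0]},{"delta_pos": [0,0,-1],"dr": [0,0,0]},{"delta_pos": [0,0,-1],"dr": [0,0,0]},{"delta_pos": [0,0,0],"dr": [0,0,0]}]'

```text
time_s: 28.15
position: [0.5577, -0.2351, 0.0636]
tool_rot: [[0.959, 0.282, -0.001], [0.282, -0.959, 0.0], [-0.001, -0.0, -1.0]]
ft_force: [0.1, 0.1, -0.9]
grip_width: -0.0002
```

Call:
arm_command --steps '[{"delta_pos": [0,0,-1],"dr": [0,0,0]},{"delta_pos": [0,0,-1],"dr": [0,0,0]},{"delta_pos": [0,0,0],"dr": [0,0,0]}]'

```text
time_s: 28.45
position: [0.5576, -0.2351, 0.0616]
tool_rot: [[0.959, 0.282, -0.001], [0.282, -0.959, 0.0], [-0.001, -0.0, -1.0]]
ft_force: [-0.5, -0.1, 0.5]
grip_width: 0.0003
```

Call:
arm_command --steps '[{"delta_pos": [1.9,0.6,0],"dr": [0,0,0]},{"delta_pos": [1.9,0.6,0],"dr": [0,0,0]},{"delta_pos": [1.9,0.6,0],"dr": [0,0,0]},{"delta_pos": [1.9,0.6,0],"dr": [0,0,0]},{"delta_pos": [1.9,0.6,0],"dr": [0,0,0]},{"delta_pos": [1,0.3,0],"dr": [0,0,0]},{"delta_pos": [1,0.3,0],"dr": [0,0,0]}]'

```text
time_s: 29.15
position: [0.5693, -0.2315, 0.0618]
tool_rot: [[0.959, 0.282, -0.001], [0.282, -0.959, 0.0], [-0.001, -0.0, -1.0]]
ft_force: [1.0, 0.5, 0.2]
grip_width: -0.0
```

Call:
arm_command --steps '[{"delta_pos": [1,0.3,0],"dr": [0,0,0]},{"delta_pos": [1,0.3,0],"dr": [0,0,0]},{"delta_pos": [1,0.3,0],"dr": [0,0,0]},{"delta_pos": [0,0,0],"dr": [0,0,0]}]'

```text
time_s: 29.55
position: [0.5721, -0.2307, 0.0618]
tool_rot: [[0.959, 0.282, -0.001], [0.282, -0.959, 0.0], [-0.001, -0.0, -1.0]]
ft_force: [-2.6, -0.7, 1.0]
grip_width: -0.0
```

```bash
python3 chk.py w15 | grep -v '(5'; python3 chk.py w15 | cut -c1-300
```

```text
[ 0.57205502 -0.23071382  0.06179375] [-2.62809845 -0.74508039  0.99727582]
[ 0.57203559 -0.2307065   0.06178257] [-2.37537572 -0.05663279  0.29245617]
(580, 175, 14, 16) ((720.354736328125, -141.84059143066406), (8.95285701751709, 12.111954689025879), 89.17391204833984) ey -343.9053 -334.30905 ex 644.72705 658.11255
(590, 99, 50, 131) ((773.7489013671875, -109.20132446289062), (89.13131713867188, 84.06124877929688), 0.35217005014419556) ey -374.83304 -278.14566 ex 658.2883 743.0681
(330, 99, 81, 194) ((587.058837890625, -195.55914306640625), (36.518672943115234, 98.35220336914062), 16.49899673461914) ey -402.1762 -303.84738 ex 489.8196 526.39844
```

Contact: 2.6 N against the push, and the bar has begun to move. About 35 mm remain.

Call:
arm_command --steps '[{"delta_pos": [1.9,0.55,0],"dr": [0,0,0]},{"delta_pos": [1.9,0.55,0],"dr": [0,0,0]},{"delta_pos": [1.9,0.55,0],"dr": [0,0,0]},{"delta_pos": [1.9,0.55,0],"dr": [0,0,0]},{"delta_pos": [1.9,0.55,0],"dr": [0,0,0]},{"delta_pos": [1.9,0.55,0],"dr": [0,0,0]},{"delta_pos": [1.9,0.55,0],"dr": [0,0,0]},{"delta_pos": [1.9,0.55,0],"dr": [0,0,0]},{"delta_pos": [1.9,0.55,0],"dr": [0,0,0]},{"delta_pos": [1.9,0.55,0],"dr": [0,0,0]},{"delta_pos": [1.9,0.55,0],"dr": [0,0,0]},{"delta_pos": [1.9,0.55,0],"dr": [0,0,0]},{"delta_pos": [1.9,0.55,0],"dr": [0,0,0]},{"delta_pos": [1.9,0.55,0],"dr": [0,0,0]}]'

```text
time_s: 31.05
position: [0.5989, -0.223, 0.0618]
tool_rot: [[0.959, 0.282, -0.001], [0.282, -0.959, 0.0], [-0.001, -0.0, -1.0]]
ft_force: [-2.1, -0.8, 1.0]
grip_width: 0.0002
```

```bash
python3 chk.py w16 | cut -c1-300
```

```text
[ 0.59891426 -0.22295074  0.06178084] [-2.09275055 -0.78051651  1.03463475]
(559, 173, 15, 18) ((727.05029296875, -139.97557067871094), (9.018881797790527, 11.355232238769531), 86.31526184082031) ey -344.36807 -334.13123 ex 652.12384 664.8238
(572, 94, 68, 145) ((795.5105590820312, -102.57456970214844), (92.85591888427734, 115.14419555664062), 89.71429443359375) ey -383.19504 -274.6679 ex 667.0251 776.34375
(330, 99, 81, 194) ((613.9566650390625, -187.77993774414062), (36.58121871948242, 98.38136291503906), 16.500377655029297) ey -402.30365 -303.9448 ex 517.7872 554.40985
```

Call:
arm_command --steps '[{"delta_pos": [0.95,0.3,0],"dr": [0,0,0]},{"delta_pos": [0.95,0.3,0],"dr": [0,0,0]},{"delta_pos": [0.95,0.3,0],"dr": [0,0,0]},{"delta_pos": [0.95,0.3,0],"dr": [0,0,0]},{"delta_pos": [0.95,0.3,0],"dr": [0,0,0]},{"delta_pos": [0.95,0.3,0],"dr": [0,0,0]}]'

```text
time_s: 31.7
position: [0.6045, -0.2212, 0.0618]
tool_rot: [[0.959, 0.282, -0.001], [0.282, -0.959, 0.0], [-0.001, -0.0, -1.0]]
ft_force: [-2.5, -1.0, -0.9]
grip_width: 0.0003
```

Call:
arm_command --steps '[{"delta_pos": [0.5,0.15,0],"dr": [0,0,0]},{"delta_pos": [0.5,0.15,0],"dr": [0,0,0]},{"delta_pos": [0.5,0.15,0],"dr": [0,0,0]}]'

```text
time_s: 32.0
position: [0.6059, -0.2209, 0.0618]
tool_rot: [[0.959, 0.282, -0.001], [0.282, -0.959, -0.0], [-0.001, -0.0, -1.0]]
ft_force: [-1.5, -1.3, -0.1]
grip_width: -0.0001
```

Call:
arm_command --steps '[{"delta_pos": [0.5,0.15,0],"dr": [0,0,0]},{"delta_pos": [0.5,0.15,0],"dr": [0,0,0]},{"delta_pos": [0.5,0.15,0],"dr": [0,0,0]}]'

```text
time_s: 32.3
position: [0.6065, -0.2207, 0.0618]
tool_rot: [[0.959, 0.282, -0.003], [0.282, -0.959, -0.001], [-0.003, -0.0, -1.0]]
ft_force: [-8.2, -4.1, 2.2]
grip_width: -0.0003
```

Call:
arm_command --steps '[{"delta_pos": [0.5,0.15,0],"dr": [0,0,0]},{"delta_pos": [0.5,0.15,0],"dr": [0,0,0]}]'

```text
time_s: 32.5
position: [0.6067, -0.2207, 0.0617]
tool_rot: [[0.959, 0.282, -0.005], [0.282, -0.959, -0.001], [-0.005, -0.001, -1.0]]
ft_force: [-13.4, -4.5, 4.7]
grip_width: -0.0004
```

It is firmly seated (14 N, no further motion). I'll back off, rise clear and check.

Call:
arm_command --steps '[{"delta_pos": [-2,-0.6,0],"dr": [0,0,0]},{"delta_pos": [-4,-1.2,0],"dr": [0,0,0]},{"delta_pos": [-5,-1.5,0],"dr": [0,0,0]},{"delta_pos": [-5,-1.5,0],"dr": [0,0,0]},{"delta_pos": [0,0,15],"dr": [0,0,0]},{"delta_pos": [0,0,25],"dr": [0,0,0]},{"delta_pos": [0,0,30],"dr": [0,0,0]},{"delta_pos": [0,0,30],"dr": [0,0,0]},{"delta_pos": [0,0,30],"dr": [0,0,0]},{"delta_pos": [0,0,0],"dr": [0,0,0]},{"delta_pos": [0,0,0],"dr": [0,0,0]}]'

```text
time_s: 33.6
position: [0.5924, -0.2248, 0.192]
tool_rot: [[0.959, 0.282, -0.0], [0.282, -0.959, -0.0], [-0.0, 0.0, -1.0]]
ft_force: [-0.3, 0.1, -0.6]
grip_width: -0.0002
```

```bash
python3 chk.py w17 | cut -c1-300; python3 - <<'E'
from h import *
a=cv2.imread('pics/scene0.png');b=env.get_image('scene');s0=cv2.imread('pics/side0.png');s1=env.get_image('side');cv2.imwrite('pics/scF.png',b);cv2.imwrite('pics/siF.png',s1)
def wood(im,box):
    x0,y0,x1,y1=box;h=cv2.cvtColor(im,cv2.COLOR_BGR2HSV)[y0:y1,x0:x1];m=cv2.inRange(h,(6,110,70),(16,255,255));M=cv2.moments(m,True)
    return cv2.boundingRect(m),int(M['m00']),round(M['m10']/M['m00'],1),round(M['m01']/M['m00'],1)
for n,p,q,bx in(('scene',a,b,(365,180,435,230)),('side',s0,s1,(270,215,335,275))): print(n,wood(p,bx),wood(q,bx))
# changed regions
for n,p,q in(('scene',a,b),('side',s0,s1)):
    d=(cv2.absdiff(p,q).max(2)>50).astype(np.uint8);d=cv2.morphologyEx(d,cv2.MORPH_OPEN,np.ones((3,3),np.uint8))
    k=cv2.connectedComponentsWithStats(d)[2];print(n,[r.tolist() for r in k[1:] if r[4]>25])
# gap bar/jaw in w17
w=cv2.imread('pics/w17.png');C=env.get_calibration('wrist')
for r in(150,170,190,210,230):print(w[r,375:420:2].max(1).tolist())
E
```

```text
[ 0.59235385 -0.22478167  0.19195474] [-0.28707772  0.07300446 -0.59399919]
(571, 35, 17, 50) ((829.1173095703125, 7.014677047729492), (24.030250549316406, 57.09674835205078), 0.14349783957004547) ey -254.5239 -196.71796 ex 783.02893 813.9336
(339, 104, 43, 167) ((629.5435791015625, -215.0859375), (37.55658721923828, 159.96531677246094), 17.45516014099121) ey -463.43735 -303.48608 ex 523.6677 563.0973
(505, 93, 108, 117) ((844.631103515625, -94.9978256225586), (157.7649688720703, 109.04064178466797), 0.11585067212581635) ey -401.7923 -269.59763 ex 693.7742 873.3345
scene ((9, 6, 46, 32), 941, 31.6, 22.0) ((8, 8, 47, 33), 943, 30.6, 24.5)
side ((11, 7, 43, 46), 1278, 32.4, 28.9) ((10, 9, 44, 47), 1280, 32.0, 31.5)
scene [[209, 0, 158, 168, 8650], [376, 0, 34, 50, 640], [370, 7, 11, 5, 36], [304, 16, 7, 8, 41], [349, 39, 25, 45, 693], [378, 41, 5, 9, 42], [375, 63, 26, 63, 875], [345, 85, 29, 24, 359], [322, 87, 7, 4, 27], [275, 89, 6, 7, 33], [333, 94, 9, 10, 51], [304, 99, 28, 60, 758], [370, 103, 6, 9, 42], [344, 109, 10, 7, 53], [351, 122, 6, 5, 26], [358, 128, 31, 11, 158], [384, 
[... 1051 characters left out ...]
37, 24, 29, 408], [288, 251, 11, 5, 34], [491, 251, 62, 75, 2180], [402, 264, 21, 7, 85], [333, 270, 30, 15, 236], [426, 270, 52, 26, 776], [368, 288, 111, 42, 2380]]
[162, 146, 132, 94, 63, 70, 78, 124, 158, 159, 160, 140, 92, 91, 96, 94, 94, 97, 97, 91, 94, 92, 92]
[150, 135, 132, 83, 77, 78, 90, 138, 156, 157, 153, 117, 83, 95, 93, 91, 92, 92, 89, 90, 90, 91, 89]
[197, 192, 154, 95, 79, 77, 101, 135, 139, 138, 125, 87, 86, 89, 92, 89, 91, 89, 94, 116, 129, 127, 128]
[195, 182, 117, 95, 97, 114, 182, 197, 195, 188, 144, 116, 125, 125, 126, 130, 129, 129, 127, 126, 126, 126, 126]
[192, 161, 64, 56, 97, 158, 193, 193, 189, 158, 112, 122, 120, 119, 123, 125, 127, 126, 126, 127, 126, 126, 124]
```

The bar lies against the face at yaw 17.4° (the face measured 17.1°) and is centred. The case sits about 10 mm lower and is otherwise unmoved. I'll hand in.

```bash
python3 -c "
from rig import env
print(env.close_job(), env.observe()['time_s'])"
```

```text
the job is handed in; nothing more can be done
the job is handed in; nothing more can be done
```

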